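Seat and screw down the cap of the bobbin tower

ROBOT

A 6-joint arm with a two-finger parallel gripper is mounted at the origin on the work surface. World frame = base frame: x ahead of the robot, y to its left, z up, the work surface at z = 0. Lengths are in m, angles in rad, forces in N, time in s.
With the tool pointing down it reaches from about 0.35 to 1 m from the base axis. Payload 7.1 kg.
Tool frame: the origin (TCP) lies between the finger pads; the fingertips stand 22 mm ahead of it and the grasp point (between the pads) lies 3 mm ahead of it; z points along the fingers, y is the line along which they close (so a half turn about z gives the same grasp; the last joint's range is limited). The gripper opens to 85 mm and grips with 20 to 120 N. Pads are 22 mm wide; open, the fingers measure 114 mm over their backs; the gripper's body (76 mm by 85 mm) begins 54 mm behind the grasp point. The pads swing forward as they close: fully open they stand 13 mm farther back than shut.
Start: joints at [1.193, 0.423, 1.63, -0, 1.089, -0.019], TCP at [0.219, 0.585, 0.253] pointing down, gripper open.
Joint ranges: [-3, 3], [-0.9, 2.11], [0.09, 2.58], [-1.31, 4.45], [0.11, 2.69], [-2.54, 2.54]. Speed limits (rad/s): [2.39, 2.39, 3.01, 3.14, 3.14, 3.14].

INTERFACE

Orientations are given as a rotation vector (axis times angle).
In Python, from rig import manip gives the robot as it stands. The module is installed in compiled form; this text tells all that it offers. Calls block until the motion is done:
- manip.move_to(position, orientation): joint-space move of the TCP to a pose.
- manip.servo_line(position, orientation=None, rate=0.15): straight line of the TCP; orientation=None keeps the orientation; rate is the mean speed in m/s.
- manip.set_joints(angles): joint-space move.
- manip.command_gripper(opening, f_grip=None): finger opening in m; f_grip is the grip in N (None keeps the last); returns when the fingers have stopped.
- manip.hold(seconds).
- manip.solve_ik(position, orientation): joint angles nearest the present ones, or None.
- manip.camera(name): name is "side" or "top" or "wrist"; returns a dict with "image" (384x512x3 uint8, red, green, blue), "fx", "fy", "cx", "cy" (pixels), "k1" (the pictures are not rectified: a ray, as slopes to the right and down, at radius r is drawn at 1 + k1 r^2 times it, then the intrinsics apply), "cam_to_world" (4x4, takes a point from camera to world coordinates); the wrist camera has in their place "mount" (4x4, takes a point from camera to tool coordinates, whose origin is the TCP and whose axes are the flange's). Camera axes: x right, y down, z forward; pixel columns grow to the right and rows downward; lengths in m; the calibration is good to about 2 mm. A picture is of the moment at which its call begins: read the wrist's pose just before it. There is no depth.
A pose or a line that the arm cannot do raises manip.IKError and nothing moves.
- manip.sign_off(): hands the job in; it is judged then, once.
Readings, each from a call of its own:
- manip.get_time(): time.
- manip.get_joint_positions(): joint angles.
- manip.get_joint_vel(): joint speeds.
- manip.get_tau(): joint torques, N m.
- manip.get_position(): TCP position.
- manip.get_ee_rot(): TCP orientation.
- manip.get_contact_force(): force on the tool from outside, world axes, zero at the start.
- manip.get_torque(): the same for the moment, N m.
- manip.get_width(): finger opening in m.
- manip.get_grip_force(): force on a finger pad.
Only numpy, scipy, OpenCV 4.12 (cv2) and the standard library are available. Lean on these libraries where they do the work, as an engineer would, in place of code of your own. Each camera call takes 0.05 s, during which the arm holds its last target. There are 200 camera calls.

TASK

The orange cap of the bobbin tower is only perched on top of its thread. Turn it back (counter-clockwise seen from above) until it drops into the thread, its white pointer near the tower's green dot, then screw it forward (clockwise) until it stops with the pointer at the red dot, and let go of it. Leave the blue-capped tower where it is.

Things in the scene. Friction and masses are not known exactly. Their poses are not given: they have to be found in the camera images.
- cap_grip (a point): Loose orange cap, 60 g: plate 66 mm across, 4 mm thick, skirt 17 mm deep below; on it a grip bar 52 mm long (x), 14 wide (y), 34 high. This point: on the cap's axis inside the bar, 24 mm above the plate, 10 mm below the bar's top; grip across the bar here. x points along the bar to the white pointer, z up. Height over the table: 162 mm perched (at start), 150 mm once dropped.
- cap_pointer (a point): White pointer on the orange cap: a mark on the plate's upper face, 30 mm from the axis along the cap's x (also a mark on that half of the bar's top). At the start it is from 12 degrees clockwise to 22 degrees counter-clockwise of the red dot. Tightly gripped, the cap does not fall by itself: lower it 12 mm, or slacken the fingers.
- tower: Clear tower below the orange cap, fixed, 90 mm wide; shoulder 102 mm, neck top 122 mm high. Origin: centre of underside, z up; x points to the red dot on the shoulder, green dot 70 degrees counter-clockwise of it. Pointer within 15 degrees of green: the cap drops 12 mm onto the neck. Then it turns freely, level, clockwise to a hard stop 1 to 2 degrees past red, or back to 20 past green.
- blue_tower: A bystander: a loose tower of the same shape with a blue cap already screwed down; 90 mm across, 160 mm high over its grip bar. Origin at the centre of its underside, z up.
Things that resemble listed ones, but are neither listed nor needed, are in the scene too. Of the things shaped like the part that bears cap_grip, the orange one is meant.

How it is judged:
By the outcome, as a careful person would: the job done as asked, in the order asked, and still so for the second after the job is handed in, with the robot touching nothing.
It also fails if it takes over 35 s, if anything falls off the work surface, if the arm or the gripper's body presses on something with over 40 N, if the wrist force passes 120 N, or if a joint passes its speed limit or range.

## Working session

There is one attempt and no reset: what is moved stays moved. The work goes in short steps, each a Python script; the robot and the scene stay as the last script left them, time stands still between calls to the robot, and variables do not carry over. Pictures are saved under pics/ and viewed, at most 10 in all, crops included, and the job is handed in when it is done.

```bash
mkdir -p pics
cat > h.py <<'E'
from rig import manip
import numpy as np, cv2
from scipy.spatial.transform import Rotation as R
def T_tool():
    T=np.eye(4);T[:3,:3]=R.from_rotvec(manip.get_ee_rot()).as_matrix();T[:3,3]=manip.get_position();return T
def snap(name,fn=None):
    T=T_tool() if name=="wrist" else None
    c=manip.camera(name)
    M=T@np.array(c["mount"]) if T is not None else np.array(c["cam_to_world"])
    if fn: cv2.imwrite("pics/"+fn,cv2.cvtColor(c["image"],cv2.COLOR_RGB2BGR)); np.savez("pics/"+fn+".npz",M=M,k=[c[q] for q in("fx","fy","cx","cy","k1")],im=c["image"])
    return c,M
def onplane(fn,uv,z):
    d=np.load("pics/"+fn+".npz");fx,fy,cx,cy,k1=d["k"];M=d["M"]
    K=np.array([[fx,0,cx],[0,fy,cy],[0,0,1.]])
    p=cv2.undistortPoints(np.array([[uv]],float),K,np.array([k1,0,0,0.]))[0,0]
    r=M[:3,:3]@[p[0],p[1],1];o=M[:3,3];return o+r*(z-o[2])/r[2]
def proj(fn,P):
    d=np.load("pics/"+fn+".npz");fx,fy,cx,cy,k1=d["k"];M=np.linalg.inv(d["M"])
    q=M[:3,:3]@np.array(P)+M[:3,3];x=q[:2]/q[2];x=x*(1+k1*(x@x));return fx*x[0]+cx,fy*x[1]+cy
def down(yaw): # tool z down, tool x at yaw in world
    c,s=np.cos(yaw),np.sin(yaw)
    return R.from_matrix(np.array([[c,s,0],[s,-c,0],[0,0,-1]])).as_rotvec()
E
python3 - <<'E'
from h import *
print(manip.get_time(),manip.get_ee_rot())
ims=[]
for n in("top","side"):
    c,M=snap(n,n+"0.png");print(n,M.round(3).tolist(),c["fx"],c["k1"]);ims.append(c["image"])
c,M=snap("wrist","wrist0.png");print(np.array(c["mount"]).round(3).tolist())
a=np.vstack([np.hstack(ims),np.hstack([c["image"],c["image"]*0])])
cv2.imwrite("pics/all0.png",cv2.resize(cv2.cvtColor(a,cv2.COLOR_RGB2BGR),(800,600),interpolation=cv2.INTER_AREA))
E
```

```text
0.0 [-5.60540041e-01 -3.09085182e+00  2.47983862e-03]
top [[-0.012, -0.998, 0.066, 0.499], [-0.999, 0.014, 0.03, -0.02], [-0.031, -0.065, -0.997, 0.849], [0.0, 0.0, 0.0, 1.0]] 408.0462901610646 -0.04761623393196153
side [[-0.998, -0.028, 0.054, 0.503], [-0.058, 0.682, -0.729, 0.568], [-0.016, -0.731, -0.682, 0.657], [0.0, 0.0, 0.0, 1.0]] 470.84096388467094 -0.09503145389299056
[[0.0, -0.959, -0.284, 0.073], [1.0, -0.0, 0.0, -0.0], [-0.0, -0.284, 0.959, -0.121], [0.0, 0.0, 0.0, 1.0]]
```

View pics/all0.png

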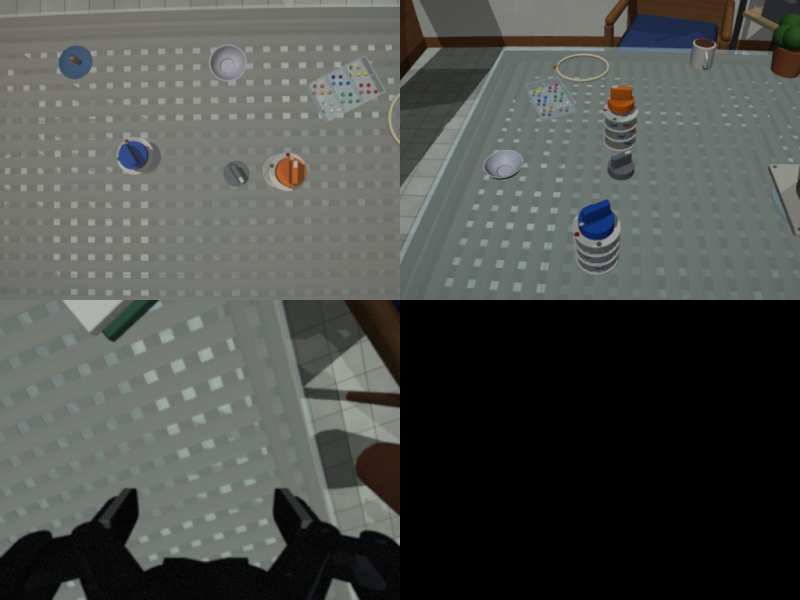

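The mosaic shows three similar caps: orange at top-view mosaic (290,172), blue at (133,155) and a gray one lying on the table at (236,174). The orange one matches the colour and sits on a clear tower, so that is the target. I'll confirm it with a crop.

Run:
```python
import cv2
a=cv2.imread("pics/top0.png")[185:260,325:425]
cv2.imwrite("pics/crop1.png",cv2.resize(a,(800,600),interpolation=cv2.INTER_CUBIC))
```

```text
(no output)
```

View pics/crop1.png

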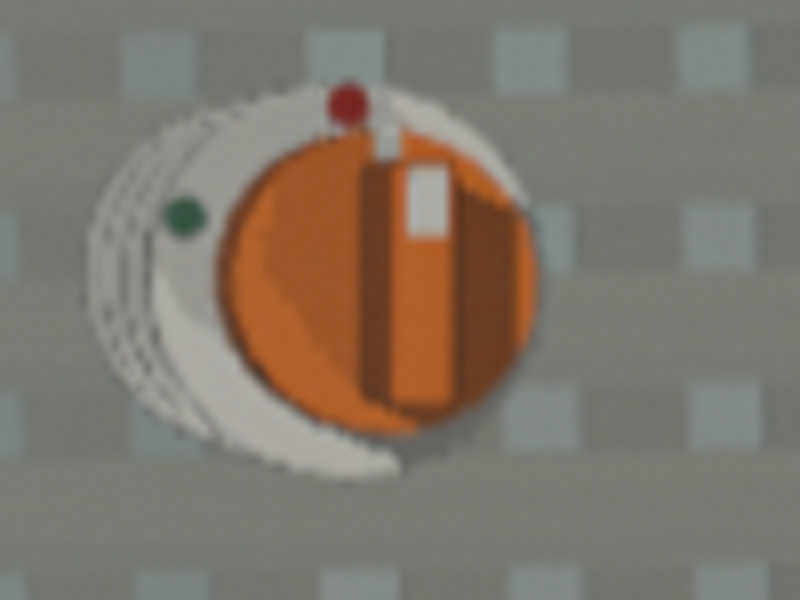

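Confirmed: the orange cap has a white pointer and sits on the clear tower. In crop pixels (8x, origin (325,185)) the bar top centre is about (427,285), the plate centre (378,283), the red dot (349,105) and the green dot (184,217).

Run:
```python
from h import *
f="top0.png"
g=lambda u,v,z:onplane(f,(325+u/8-.5+.06,185+v/8-.5+.06),z)
A=g(428,164,.172);B=g(423,405,.172);C=g(378,283,.138);r=g(349,105,.102);gr=g(184,217,.102)
print(A,B,(A+B)/2,C,r,gr)
ang=lambda v:np.degrees(np.arctan2(v[1],v[0]))
c=(C+(A+B)/2)/2
print("bar",ang(A-B),"red",ang(r-c),"green",ang(gr-c),np.linalg.norm((r-c)[:2]),np.linalg.norm((gr-c)[:2]),manip.get_joint_positions())
for dy in np.radians([-10,0,45,75,90,100]):
    for k in(0,np.pi): print(np.degrees(dy),k,manip.solve_ik([c[0],c[1],.165],down(dy+k)))
```

```text
[ 0.51163027 -0.19244089  0.172     ] [ 0.46216339 -0.19001088  0.172     ] [ 0.48689683 -0.19122589  0.172     ] [ 0.48669048 -0.1895601   0.138     ] [ 0.52659732 -0.19268817  0.102     ] [ 0.5016197  -0.15449765  0.102     ]
bar -2.812333331435436 red -3.3001596642819875 green 67.55764965894451 0.03986978231434756 0.038836675425127906 [ 1.19300221e+00  4.23666537e-01  1.63050048e+00 -3.31792074e-05
  1.08859807e+00 -1.89981622e-02]
-10.0 0 [-3.95593014e-01  4.01352912e-01  1.91785474e+00 -8.88178420e-16
  8.22385004e-01  1.34973624e+00]
-10.0 3.141592653589793 [-0.39559301  0.40135291  1.91785474  0.          0.822385   -1.79185642]
0.0 0 [-3.95593014e-01  4.01352912e-01  1.91785474e+00 -4.44089210e-16
  8.22385004e-01  1.17520331e+00]
0.0 3.141592653589793 [-3.95593014e-01  4.01352912e-01  1.91785474e+00 -4.44089210e-16
  8.22385004e-01 -1.96638934e+00]
45.0 0 [-3.95593014e-01  4.01352912e-01  1.91785474e+00 -8.88178420e-16
  8.22385004e-01  3.89805149e-01]
45.0 3.141592653589793 None
75.0 0 [-3.95593014e-01  4.01352912e-01  1.91785474e+00 -4.44089210e-16
  8.22385004e-01 -1.33793626e-01]
75.0 3.141592653589793 None
90.0 0 [-3.95593014e-01  4.01352912e-01  1.91785474e+00 -4.44089210e-16
  8.22385004e-01 -3.95593014e-01]
90.0 3.141592653589793 None
100.0 0 [-3.95593014e-01  4.01352912e-01  1.91785474e+00 -4.44089210e-16
  8.22385004e-01 -5.70125939e-01]
100.0 3.141592653589793 None
```

Run:
```python
from h import *
manip.move_to([.4868,-.1905,.26],down(np.radians(-3)))
c,M=snap("wrist","w1.png")
print(manip.get_time(),[proj("w1.png",p) for p in ([.4868,-.1905,.172],[.4868,-.1905,.138],[.5266,-.1927,.102])])
u,v=proj("w1.png",[.4868,-.1905,.15]);x=int(max(0,min(u-150,212)));y=int(max(0,min(v-112,159)));print(x,y)
cv2.imwrite("pics/w1c.png",cv2.resize(cv2.cvtColor(c["image"],cv2.COLOR_RGB2BGR)[y:y+225,x:x+300],(800,600),interpolation=cv2.INTER_CUBIC))
```

```text
3.0833 [(np.float64(263.78471156224424), np.float64(203.3121891426958)), (np.float64(263.68663853466416), np.float64(190.59175984535042)), (np.float64(263.8058120256407), np.float64(139.41265045743557))]
113 82
```

View pics/w1c.png

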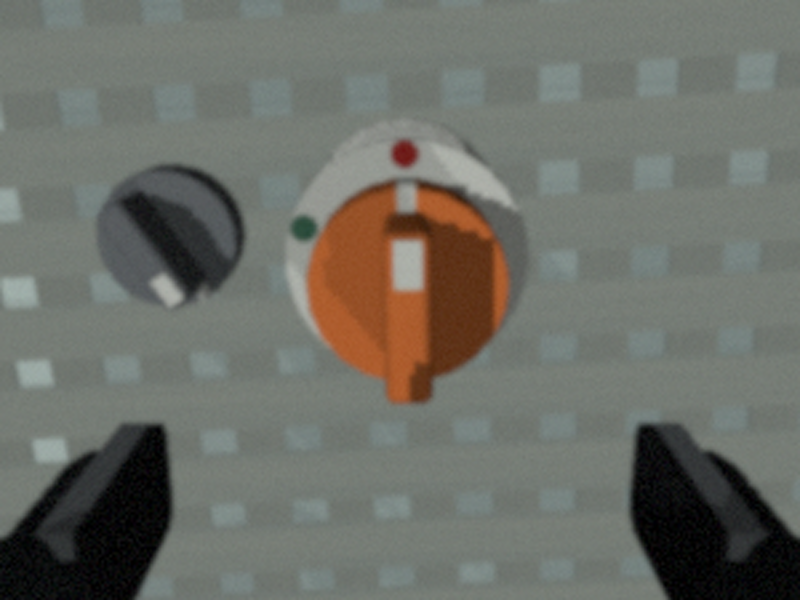

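The close-up shows the bar top running from (408,238) to (409,402), the plate centre at about (408,281), the red dot at (404,154) and the green dot at (303,228).

Run:
```python
from h import *
g=lambda u,v,z:onplane("w1.png",(113+(u+.5)/2.6667-.5,82+(v+.5)/2.6667-.5),z)
A=g(408,238,.172);B=g(409,402,.172);C=g(409,281,.138);r=g(404,154,.102);gr=g(303,228,.102)
ang=lambda v:np.degrees(np.arctan2(v[1],v[0]))
print((A+B)/2,C,r,gr,"bar",ang(A-B),np.linalg.norm(A-B))
for c in((A+B)/2,C):print(ang(r-c),ang(gr-c),np.linalg.norm((r-c)[:2]),np.linalg.norm((gr-c)[:2]))
# tower centre from dots: equal radius, 70deg apart
m=(r+gr)/2;d=(gr-r)[:2];n=np.array([-d[1],d[0]]);n/=np.linalg.norm(n);L=np.linalg.norm(d)
c=m[:2]+n*(L/2/np.tan(np.radians(35)));print("from dots",c,ang(r[:2]-c),ang(gr[:2]-c),L/2/np.sin(np.radians(35)))
```

```text
[ 0.48725044 -0.19210557  0.172     ] [ 0.48987183 -0.19270905  0.138     ] [ 0.52655907 -0.19305766  0.102     ] [ 0.50174427 -0.15495284  0.102     ] bar -2.437750057932764 0.048951371244251814
-1.3874832335778096 68.68850756979158 0.03932016191143665 0.03987977824490267
-0.5444162194153078 72.54424502741301 0.03668890084856488 0.03957886686422069
from dots [ 0.48694201 -0.19172486] -1.926830773281233 68.07316922671875 0.03963947768373916
```

```bash
cat >> h.py <<'E'
X,Y=.487,-.1916
def st(t=""): print(t,round(manip.get_time(),2),"F",np.round(manip.get_contact_force(),1),"M",np.round(manip.get_torque(),2),"w",round(manip.get_width(),4),"g",round(manip.get_grip_force(),1),"p",np.round(manip.get_position(),4),"yaw",yaw())
def yaw():
    x=R.from_rotvec(manip.get_ee_rot()).as_matrix()[:,0];return round(float(np.degrees(np.arctan2(x[1],x[0]))),2)
E
python3 - <<'E'
from h import *
manip.servo_line([X,Y,.165],down(np.radians(-2.4)),rate=.1); st("down")
manip.command_gripper(.01,30); st("grip")
for a in(20,45,68):
    manip.move_to([X,Y,.165],down(np.radians(a))); st(a)
snap("wrist","w2.png");c,_=snap("top","t2.png")
a=cv2.imread("pics/w2.png");b=cv2.resize(cv2.imread("pics/t2.png")[175:270,310:440],(800,585))
cv2.imwrite("pics/m2.png",cv2.resize(np.hstack([cv2.resize(a,(780,585)),b]),(800,296)))
E
```

```text
down 4.18 F [-0.7  0.2 -0. ] M [0.   0.02 0.01] w 0.085 g 0.0 p [ 0.4874 -0.1918  0.1655] yaw -2.4
grip 4.83 F [0.3 0.5 3.2] M [0.04 0.07 0.01] w 0.0135 g 33.1 p [ 0.487  -0.1916  0.1651] yaw -2.4
20 5.29 F [0.1 0.1 1.6] M [0.04 0.   0.06] w 0.0135 g 33.1 p [ 0.4872 -0.1917  0.1651] yaw 19.8
45 5.79 F [-0.5 -0.5  1.3] M [-0.07 -0.    0.04] w 0.0134 g 33.1 p [ 0.4871 -0.1917  0.165 ] yaw 44.73
68 6.26 F [-0.2 -0.2 -0.6] M [-0.11 -0.08  0.02] w 0.0134 g 32.7 p [ 0.4869 -0.1916  0.1648] yaw 67.69
```

View pics/m2.png

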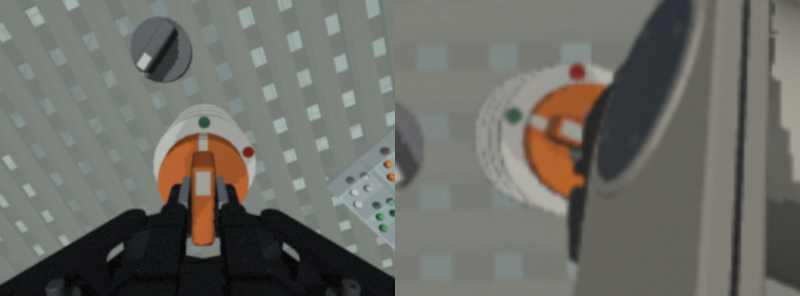

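The pointer is now at the green dot (204,122) in the wrist view. Next I lower it 12 mm, slacken the fingers briefly so it seats, and regrip.

Run:
```python
from h import *
for z in(.161,.157,.153):
    manip.servo_line([X,Y,z],rate=.03); st(z)
    if abs(manip.get_contact_force()[2])>15: break
manip.command_gripper(.022); manip.hold(.3); st("slack")
c,_=snap("wrist","w3.png")
cv2.imwrite("pics/w3c.png",cv2.resize(cv2.imread("pics/w3.png")[90:330,120:440],(640,480)))
```

```text
0.161 6.64 F [ 0.2 -0.3 -1. ] M [-0.05 -0.04 -0.01] w 0.0135 g 32.7 p [ 0.4869 -0.1915  0.1607] yaw 67.95
0.157 6.92 F [ 0.  -0.8 -0.9] M [-0.08 -0.08 -0.01] w 0.0136 g 32.7 p [ 0.4869 -0.1916  0.1568] yaw 67.99
0.153 7.21 F [ 1.  -0.6  1.7] M [-0.05 -0.14 -0.  ] w 0.0135 g 33.1 p [ 0.4873 -0.1917  0.1531] yaw 68.0
slack 7.76 F [-0.4 -0.4 -0.2] M [0.01 0.04 0.04] w 0.022 g 0.0 p [ 0.487  -0.1916  0.153 ] yaw 68.0
```

View pics/w3c.png

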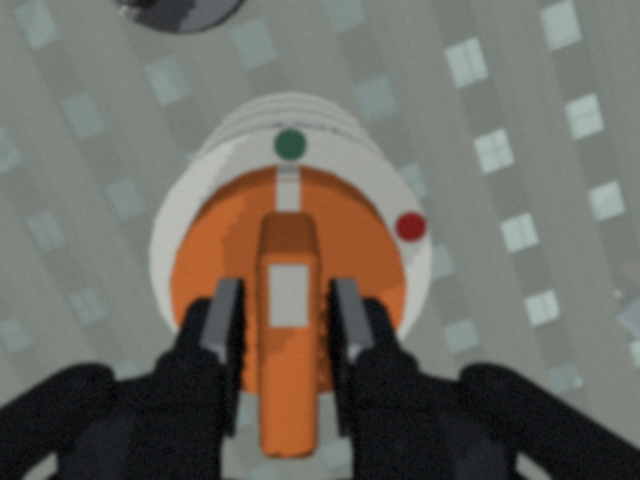

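The cap looks lower on the neck, with its pointer at the green dot (290,145). Next I regrip and screw it clockwise in small steps until it reaches the stop.

Run:
```python
from h import *
manip.command_gripper(.01,30); st("grip")
for a in(40,10,2):
    manip.move_to([X,Y,.153],down(np.radians(a))); st(a)
for a in np.arange(1,-9,-1.):
    manip.move_to([X,Y,.153],down(np.radians(a))); manip.hold(.1); st(a)
    if abs(manip.get_torque()[2])>.3: break
c,_=snap("wrist","w4.png")
cv2.imwrite("pics/w4c.png",cv2.resize(cv2.imread("pics/w4.png")[90:330,120:440],(640,480)))
```

```text
grip 8.03 F [-0.2 -0.3  0.9] M [ 0.01 -0.   -0.01] w 0.0134 g 29.8 p [ 0.4871 -0.1916  0.1531] yaw 68.0
40 8.57 F [0.1 0.5 1.5] M [-0.04 -0.05  0.03] w 0.0132 g 29.8 p [ 0.4871 -0.1916  0.1531] yaw 40.17
10 9.14 F [0.3 0.4 0.9] M [ 0.06 -0.04 -0.04] w 0.0135 g 29.8 p [ 0.4871 -0.1916  0.1531] yaw 10.23
2 9.4 F [1.  0.6 2. ] M [-0.   -0.09 -0.04] w 0.0139 g 29.9 p [ 0.4871 -0.1916  0.1531] yaw 2.32
1.0 9.75 F [-0.3 -0.1  3. ] M [-0.02  0.05 -0.01] w 0.0137 g 30.0 p [ 0.4871 -0.1916  0.1531] yaw 1.09
0.0 10.1 F [-0.2  1.   2.6] M [-0.03 -0.03  0.  ] w 0.0136 g 30.0 p [ 0.487  -0.1916  0.1531] yaw 0.02
-1.0 10.45 F [-0.9  0.5  4.2] M [ 0.01 -0.   -0.04] w 0.0135 g 30.1 p [ 0.487  -0.1916  0.153 ] yaw -0.99
-2.0 10.8 F [-0.4 -0.7  3.9] M [-0.03  0.03 -0.02] w 0.0135 g 30.2 p [ 0.4871 -0.1917  0.1531] yaw -1.99
-3.0 11.15 F [-0.8 -2.6  4.2] M [-0.37  0.17 -0.02] w 0.0137 g 30.3 p [ 0.487  -0.1918  0.1531] yaw -2.98
-4.0 11.5 F [-2.1 -4.   4.7] M [-0.62  0.27  0.2 ] w 0.0133 g 30.4 p [ 0.487  -0.1918  0.1531] yaw -3.97
-5.0 11.85 F [-1.3 -3.7  5.6] M [-0.59  0.22  0.51] w 0.0138 g 31.3 p [ 0.4869 -0.1918  0.1531] yaw -4.92
```

View pics/w4c.png

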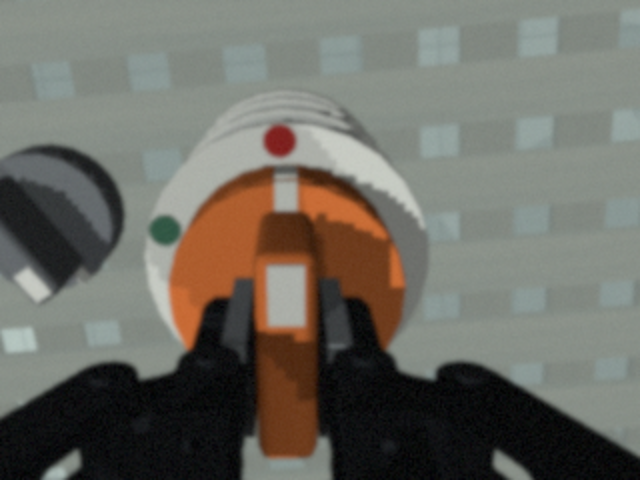

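The stop came at about -3.5° and the torque rose to 0.5 N m. The pointer (287,190) is just past the red dot (280,141). I'll relax the twist, release, retreat and check.

Run:
```python
from h import *
manip.move_to([X,Y,.153],down(np.radians(-3.7))); st("relax")
manip.command_gripper(.03); manip.command_gripper(.085)
manip.servo_line([X,Y,.26],rate=.1); st("up")
c,_=snap("wrist","w5.png")
cv2.imwrite("pics/w5c.png",cv2.resize(cv2.imread("pics/w5.png")[82:307,113:413],(800,600),interpolation=cv2.INTER_CUBIC))
```

```text
relax 12.15 F [-2.  -3.5  4.8] M [-0.7   0.27  0.23] w 0.0138 g 30.4 p [ 0.487  -0.1918  0.1531] yaw -3.71
up 14.26 F [ 0.3  0.8 -0. ] M [0.03 0.01 0.03] w 0.0853 g 0.0 p [ 0.4866 -0.1914  0.2593] yaw -3.7
```

View pics/w5c.png

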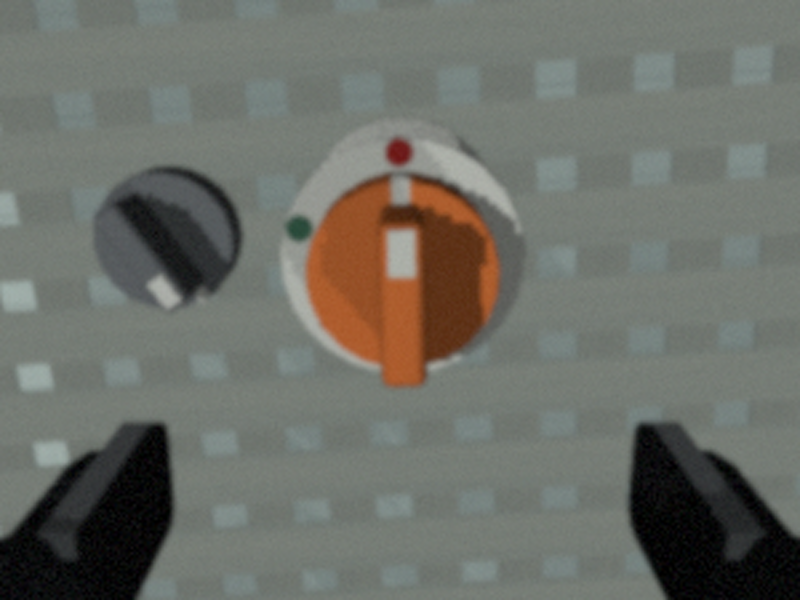

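The cap is seated: it appears smaller, 193 px wide against 203 before. Its pointer (400,190) is in line with the red dot (399,152), and the gripper is clear.

```bash
python3 -c "
from rig import manip
print(manip.sign_off())"
```

```text
the job is handed in; nothing more can be done
None
```

The orange cap was turned back to the green dot, dropped into the thread, screwed clockwise to its stop at the red dot and released; I didn't touch the blue-capped tower, and the job was handed in at about 14 s of the 35 s limit.

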